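# Fit and lock the new suction filter of a vacuum former

### The arm

A 6-joint arm with a two-finger parallel gripper is mounted at the origin on the work surface. World frame = base frame: x ahead of the robot, y to its left, z up, the work surface at z = 0. Lengths are in m, angles in rad, forces in N, time in s.
With the tool pointing down it reaches from about 0.325 to 1 m from the base axis. Payload 5.1 kg.
Tool frame: the origin (TCP) lies at the very end of the fingers, on their centre line; the grasp point (between the pads) lies grip_point_offset behind it (grip_point_offset is the distance from the TCP to the grasp point, in m); z points along the fingers, y is the line along which they close (so a half turn about z gives the same grasp; the last joint's range is limited). The gripper opens to 85 mm and grips with 20 to 120 N. Pads are 22 mm wide; open, the fingers measure 114 mm over their backs; the gripper's body (76 mm by 85 mm) begins 54 mm behind the grasp point. The pads swing forward as they close: fully open they stand 13 mm farther back than shut.
Start: joints at [-1.384, 0.124, 1.65, -0, 1.367, -0.083], TCP at [0.173, -0.626, 0.231] pointing down, gripper open.
Joint ranges: [-2.61, 2.61], [-1.02, 2.33], [0.03, 2.71], [-1.35, 4.49], [0.32, 2.68], [-2.91, 2.91]. Speed limits (rad/s): [2.57, 2.57, 3.14, 3.14, 3.14, 3.14].

### API

Orientations are given as a unit quaternion [w, x, y, z].
In Python, from cell import * gives the robot as it stands.
- The arm moves only by the tool play_rows, never from a script. Its arguments are lists of equal length, an entry for each row: "offset": the shift along the tool's x, y, z each as a share of 250 mm, from -1 to 1, a list of three; "rot": the turn, a rotation vector about the tool's x, y, z each as a share of 2 rad, from -1 to 1, a list of three. A call has 1 to 20 rows; each row is the pose to reach, as a shift and turn from the pose commanded when the call began, along the tool's axes at that moment; what a row does not reach only later rows make up. A row lasts 1/10 s, in which the tool goes at most 50 mm and 8.59 degrees, less where a joint would pass 70% of its speed; a pose out of reach is approached as far as the arm can. A call with a number of a shift or a turn outside -1 to 1 is refused whole. A call with a gripper value outside its range is refused whole. "claw" is the opening, from 0 (shut) to 1 (fully open), set as the call begins (left out, the last holds). The fingers move at their own pace and stop on an object; the grip force is fixed at half the most. Time passes only in rows, so rows that repeat a pose let the fingers close. It gives the time, the measured TCP pose, the force, the opening and the grip force at its end, in the units of the state.
- sense(): the state, without advancing time (a new reading comes with each control period).
- camera(name): name is "scene" or "top"; returns the picture (480x640x3 uint8, red, green, blue); there is no depth.
- get_calibration(name): a dict with "fx", "fy", "cx", "cy" (pixels), "extrinsics" (4x4, takes a point from camera to world coordinates). Camera axes: x right, y down, z forward; pixel columns grow to the right and rows downward; lengths in m; the calibration is good to about 2 mm. A picture is of the moment at which its call begins. get_calibration takes no time and is no camera call.
- sign_off(): hands the job in; it is judged then, once.
The state is a dict: "t": time; "joints": joint angles; "joint_velocities": joint speeds; "joint_efforts": joint torques, N m; "position": TCP position; "tool_rot": TCP orientation; "contact_force": force on the tool from outside, world axes, zero at the start; "moment": the same for the moment, N m; "width": finger opening in m; "gripper_force": force on a finger pad.
Only numpy, scipy, OpenCV 4.12 (cv2) and the standard library are available. Lean on these libraries where they do the work, as an engineer would, in place of code of your own. Each camera call takes 0.05 s, during which the arm holds its last target. There are 200 camera calls.

### The job

Take the new filter cartridge (white with the blue grip) from the stand, push it down gently into the bayonet socket of the white vacuum former, and turn it a quarter turn clockwise until it is locked: let go, it must stay down, caught in its notches. The collar of the socket may sit a little turned in the machine, so look or feel for its slots, never force it; leave the spent cartridge in the stand.

Things in the scene. Friction and masses are not known exactly. Their poses are not given: they have to be found in the camera images.
- cartridge: New filter cartridge, loose, about 0.16 kg, upright in one of the two stand holes. Origin: centre of underside, z up its axis, x along grip and lugs; same after half a turn. White body diameter 40 mm, z=0 to 54 (nose tapers to 32 mm in the lowest 6). Two blue lugs 10 mm wide, 5 mm high (z=8 to 13) stick out along +x and -x to 28 mm from the axis. Blue cap diameter 49 mm, z=52 to 58.
- grip (a point): Where to pinch the new cartridge: on its axis, 78 mm above its underside, in the middle of the blue bar grip on the cap. Bar 50 mm long (cartridge x), 14 mm wide (y), from 58 to 86 mm above the underside. Pinch across y from above.
- spent: Spent cartridge, brown body with black grip, same size and frame as the new one, standing in the other hole of the stand. It stays there.
- stand: Fixed grey stand, 90 x 210 x 22 mm, origin at the centre of its underside, two holes of 43 mm at y = -55 and +55 mm of its frame. The cartridges hang in them by their lugs, underside 14 mm above the table.
- former: Fixed white vacuum former, 200 (x) x 280 (y) mm, flat deck 85 mm above the table, black control panel on its -x side. Origin at the centre of its underside, z up. A round aluminium forming plate, diameter 100 mm, rises 16 mm from the deck at y = +75 mm; the socket is at y = -65 mm.
- socket (a point): Centre of the bayonet socket, at the level of its top face, 88 mm above the table; axes as former. Black and steel collar, diameter 78 mm, bore 44 mm, two entry slots 13 mm wide reaching 31 mm from the axis, a red dot at each. COLLAR ANGLE NOT MEASURED: slots lie along x only within 0.3 rad either way (clamped). Lugs off the slots stand on the top face (underside 8 mm below this point).
- seat (a point): On the socket axis 10 mm below socket: top of the sprung seat at rest. It pushes up with 2.5 N plus 0.6 N per mm and bottoms hard 12 mm lower (about 10 N). Once the underside is over 19 mm below socket the lugs are under the lip; kept pressed, the cartridge turns clockwise from above (anticlockwise is blocked). Keep the cartridge-machine contact forces, summed, under 50 N.
- locked (a point): On the socket axis 16 mm below socket: where the underside rests when locked. A quarter turn (90 degrees) clockwise from the slots (green dots) the lip has 3 mm high notches, play about 8 degrees, then a hard stop; let go there, the seat lifts the lugs into the notches and holds them. Let go short of them, it stays low under the lip or springs out: not locked.
There are look-alikes about, which are no part of the job. Leave any green look-alike of the cartridge alone.

How it is judged:
By the outcome, as a careful person would: the job done as asked, in the order asked, and still so for the second after the job is handed in, with the robot touching nothing.
It also fails if it takes over 64 s, if anything falls off the work surface, if the arm or the gripper's body presses on something with over 40 N, if the wrist force passes 120 N, or if a joint passes its speed limit or range.

## Working session

There is one attempt and no reset: what is moved stays moved. The work goes in short steps, Python scripts to look and compute and a tool call to move; the robot and the scene stay as the last step left them, time stands still between calls to the robot, and variables do not carry over. Pictures are saved under pics/ and viewed, at most 10 in all, crops included, and the job is handed in when it is done.

Besides the shell and the picture viewer there is one more tool, called after "Emit:" by a JSON object that holds its "name" and its "arguments", one argument or row to a line. play_rows: Moves the arm, as the interface text tells. Its arguments: {"type":"object","properties":{"offset":{"type":"array"},"rot":{"type":"array"},"claw":{"type":"number"}},"required":["offset","rot"]}

```bash
mkdir -p pics; python3 - <<'E'
from cell import *
import cv2,numpy as np
for n in("scene","top"):
    im=camera(n); cv2.imwrite(f"pics/{n}0.png",im[:,:,::-1])
    c=get_calibration(n); print(n,c["fx"],c["fy"],c["cx"],c["cy"]); print(np.round(c["extrinsics"],4).tolist())
s=sense(); print(s)
E
ls
```

```text
scene 567.9521437722738 567.9521437722738 316.1669411096508 238.13416887033748
[[0.4396, 0.6443, -0.6258, 1.0532], [0.8982, -0.3128, 0.3089, -0.2857], [0.0033, -0.6979, -0.7162, 0.6945], [0.0, 0.0, 0.0, 1.0]]
top 448.9262485805206 448.9262485805206 322.04805765448015 243.74334331166557
[[0.1466, -0.9618, 0.231, 0.3849], [-0.9892, -0.1429, 0.0331, -0.0306], [0.0012, -0.2334, -0.9724, 0.7189], [0.0, 0.0, 0.0, 1.0]]
{'t': 0.1, 'joints': array([-1.38359468e+00,  1.24419575e-01,  1.65156278e+00,  1.34251309e-05,
        1.36749524e+00, -8.25949885e-02]), 'joint_velocities': array([-0.00019027,  0.0007345 , -0.00278555, -0.00134208,  0.00099037,
       -0.00058587]), 'joint_efforts': array([ 9.66521511e-04, -4.24929893e+01, -3.66653466e+01, -1.02654658e-04,
        3.92066839e-03, -2.28852576e-05]), 'position': array([ 0.17312191, -0.62593921,  0.23017411]), 'tool_rot': array([-9.41525025e-04,  9.90914754e-01,  1.34488146e-01, -4.27078057e-05]), 'contact_force': array([-0.14985694, -0.51066524,  0.14593803]), 'moment': array([-0.07963373,  0.01056314, -0.01357448]), 'gripper_force': 0.0, 'width': 0.0855017822218207}
pics
```

View pics/scene0.png

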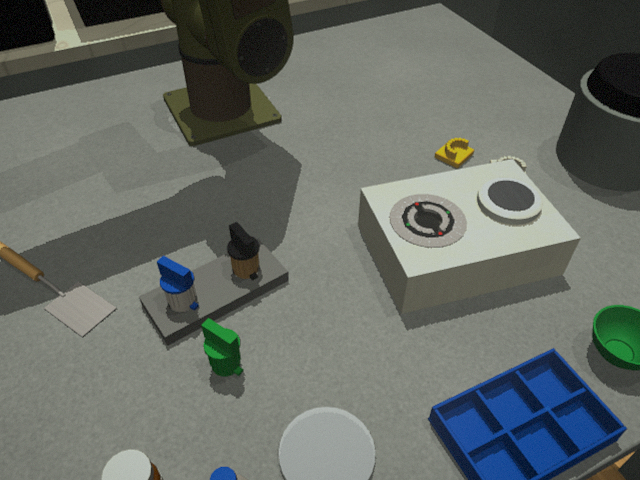

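View pics/top0.png

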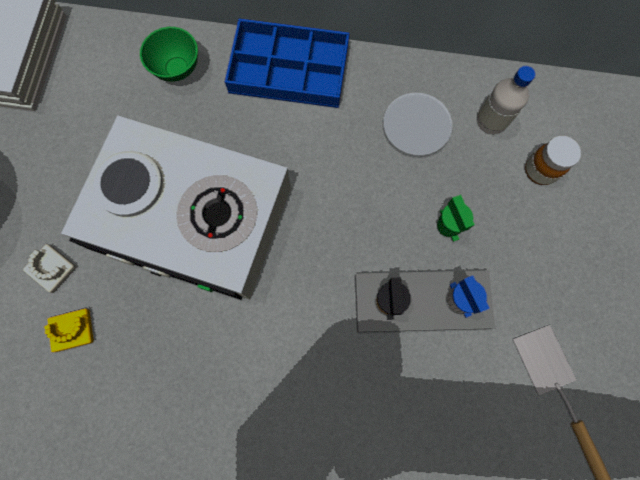

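The scene camera shows the blue-gripped white cartridge at (177,283), the spent black one at (243,250), a green look-alike at (222,348), and the socket at (428,219). In the top view they are at (470,297), (393,296), (456,217) and (217,213). A blue bottle cap at (524,76) is another distractor. I choose the blue grip in the stand.

```bash
python3 - <<'E'
import cv2,numpy as np
t=cv2.imread("pics/top0.png"); s=cv2.imread("pics/scene0.png")
def crop(im,u,v,w,h,k): return cv2.resize(im[v:v+h,u:u+w],None,fx=k,fy=k,interpolation=cv2.INTER_CUBIC)
a=np.hstack([crop(t,440,265,60,60,6.666),crop(t,167,163,100,100,4)])
b=np.hstack([crop(s,150,245,80,80,5)[:,:],crop(s,380,180,100,80,4)[:,:]][0:1])
a=np.hstack([crop(t,440,265,66,66,6),crop(t,167,163,100,99,4)])
b=cv2.resize(s[245:325,150:230],(300,200*1+100),interpolation=cv2.INTER_CUBIC)[:204]
cv2.imwrite("pics/c1.png",a);print(a.shape)
E
```

```text
(396, 796, 3)
```

View pics/c1.png

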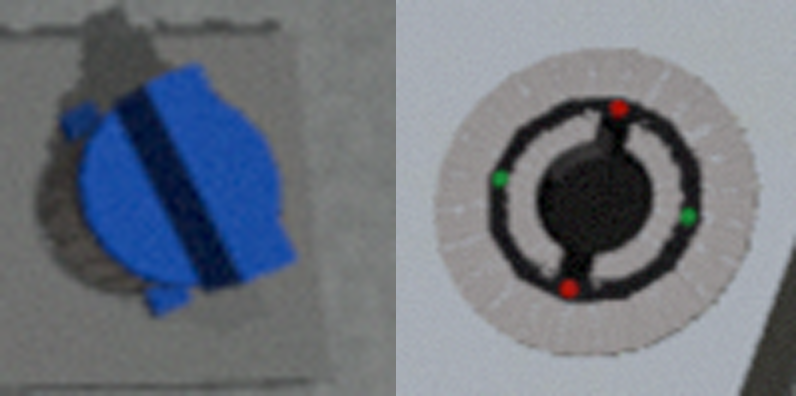

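```bash
cat > h.py <<'E'
from cell import *
import numpy as np
def bp(n,u,v,z):
    c=get_calibration(n); E=np.array(c["extrinsics"])
    d=E[:3,:3]@np.array([(u-c["cx"])/c["fx"],(v-c["cy"])/c["fy"],1]); p=E[:3,3]
    return p+d*(z-p[2])/d[2]
def pj(n,P):
    c=get_calibration(n); E=np.array(c["extrinsics"])
    q=E[:3,:3].T@(np.array(P)-E[:3,3]); return np.round([c["fx"]*q[0]/q[2]+c["cx"],c["fy"]*q[1]/q[2]+c["cy"]],1)
E
python3 - <<'E'
from h import *
import cv2
import cell; print([x for x in dir(cell) if not x.startswith('_')])
def s(x,y,k,o): return (x+.5)/k-.5+o[0],(y+.5)/k-.5+o[1]
o=(440,265)
C=[bp("top",*s(x,y,6,o),.1)[:2] for x,y in((148,85),(205,65),(295,260),(240,285))]
print(np.round(C,4).tolist(),np.mean(C,0)); d=(C[2]+C[3]-C[0]-C[1]);print("bar ang",np.arctan2(d[1],d[0]),[np.linalg.norm(C[i]-C[i-1]) for i in range(4)])
L=[bp("top",*s(x,y,6,o),.027)[:2] for x,y in((80,120),(168,298))]; d=L[1]-L[0]; print("lugs",np.mean(L,0),np.arctan2(d[1],d[0]))
o=(167,163)
R=[bp("top",*s(x,y,4,o),.088)[:2] for x,y in((223,108),(174,289),(104,178),(292,216))]
print(R,np.mean(R[:2],0),np.mean(R[2:],0));d=R[0]-R[1];print("slot ang",np.arctan2(d[1],d[0]));d=R[2]-R[3];print("green",np.arctan2(d[1],d[0]))
# former edges
F=[bp("top",*p,.085)[:2] for p in((118,117),(287,171),(243,292),(64,233))];print("former",np.round(F,4).tolist()); 
P=[*np.mean(C,0),.1]; print("scene px grip",pj("scene",P)); P=[*np.mean(R[:2],0),.088];print("socket scene",pj("scene",P))
im=cv2.imread("pics/scene0.png")
a=np.hstack([cv2.resize(im[y:y+50,x:x+50],(400,400),interpolation=2) for x,y in((153,247),(403,194))]);cv2.imwrite("pics/c2.png",a)
E
```

```text
['Unreachable', 'camera', 'get_calibration', 'grip_point_offset', 'sense', 'sign_off']
[[0.5115, -0.2127], [0.5181, -0.2255], [0.476, -0.2489], [0.4685, -0.2368]] [ 0.49351691 -0.23097324]
bar ang -2.6314167086712494 [np.float64(0.04928691703226412), np.float64(0.014390093410523934), np.float64(0.04817641212100681), np.float64(0.014220107741475165)]
lugs [ 0.49351745 -0.23034107] -2.593930517061766
[array([0.59493089, 0.14974323]), array([0.52402969, 0.15356298]), array([0.56167772, 0.18769034]), array([0.55749754, 0.11643746])] [0.55948029 0.15165311] [0.55958763 0.1520639 ]
slot ang -0.05382223894823967
green 1.5121967112121755
former [[0.6896, 0.335], [0.6395, 0.06], [0.4496, 0.0914], [0.4961, 0.3659]]
scene px grip [173.7 264.8]
socket scene [428.5 217.7]
```

View pics/c2.png

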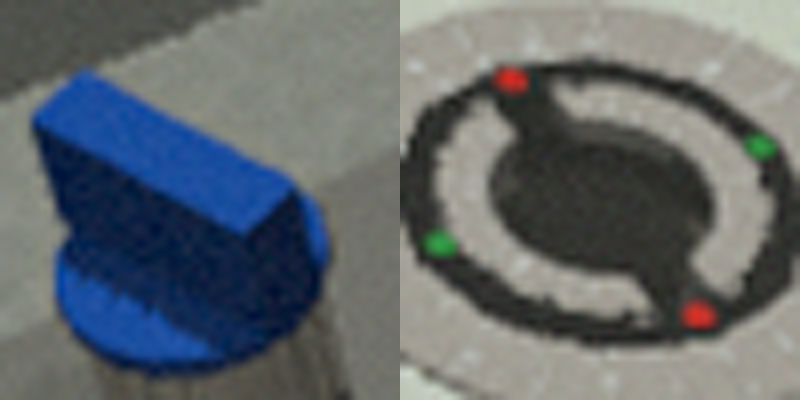

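The close views confirm the blue-gripped cartridge. In the scene view its bar top runs from about (160,259) to (187,273), and the red dots sit at (417,204) and (440,233), which agrees with the top view.

```bash
cat >> h.py <<'E'
from scipy.spatial.transform import Rotation as Ro
def go(P,th):
    s=sense(); w,x,y,z=s["tool_rot"]; R0=Ro.from_quat([x,y,z,w])
    Rt=Ro.from_matrix(np.array([[np.cos(th),np.sin(th),0],[np.sin(th),-np.cos(th),0],[0,0,-1]]))
    o=R0.inv().apply(np.array(P)-s["position"])/.25; r=(R0.inv()*Rt).as_rotvec()/2
    print("offset",np.round(o,4),"rot",np.round(r,4))
def st():
    s=sense(); w,x,y,z=s["tool_rot"]; X=Ro.from_quat([x,y,z,w]).as_matrix()
    print("t %.2f"%s["t"],"pos",np.round(s["position"],4),"th %.4f"%np.arctan2(X[1,0],X[0,0]),"zax",np.round(X[:,2],4),"F",np.round(s["contact_force"],1),"M",np.round(s["moment"],2),"w %.4f g %.1f"%(s["width"],s["gripper_force"]),"j",np.round(s["joints"],2))
E
python3 - <<'E'
from h import *
print(grip_point_offset)
def s(x,y,o): return (x+.5)/8-.5+o[0],(y+.5)/8-.5+o[1]
C=[bp("scene",*s(x,y,(153,247)),.1)[:2] for x,y in((35,120),(82,72),(295,187),(245,235))]
d=C[2]+C[3]-C[0]-C[1]; print(np.mean(C,0),np.arctan2(d[1],d[0]))
R=[bp("scene",*s(x,y,(403,194)),.088)[:2] for x,y in((112,78),(299,316),(41,244),(361,147))]
d=R[1]-R[0];e=R[3]-R[2]; print(np.mean(R,0),np.arctan2(d[1],d[0]),np.arctan2(e[1],e[0]))
st(); go([.494,-.231,.20],.53)
go([.334,-.428,.20],.53)
E
```

```text
0.0187
[ 0.49458535 -0.23236998] 0.5457640852368009
[0.55935968 0.15065204] -0.06892784005428745 1.5103331821268413
t 0.10 pos [ 0.1731 -0.6259  0.2302] th 0.2698 zax [-3.0e-04  1.9e-03 -1.0e+00] F [-0.1 -0.5  0.1] M [-0.08  0.01 -0.01] w 0.0855 g 0.0 j [-1.38  0.12  1.65  0.    1.37 -0.08]
offset [ 1.6581 -1.1803  0.1232] rot [-0.0009 -0.0002 -0.1301]
offset [ 0.8312 -0.5914  0.1219] rot [-0.0009 -0.0002 -0.1301]
```

Emit:
{"name": "play_rows", "arguments": {
  "offset": [
    [0.83, -0.59, 0.12],
    [0.83, -0.59, 0.12],
    [0.83, -0.59, 0.12],
    [0.83, -0.59, 0.12],
    [0.83, -0.59, 0.12],
    [0.83, -0.59, 0.12],
    [0.83, -0.59, 0.12]
  ],
  "rot": [
    [0, 0, -0.13],
    [0, 0, -0.13],
    [0, 0, -0.13],
    [0, 0, -0.13],
    [0, 0, -0.13],
    [0, 0, -0.13],
    [0, 0, -0.13]
  ],
  "claw": 0.55
}}

```text
t: 0.8
position: [0.3344, -0.4278, 0.2007]
tool_rot: [-0.0, 0.965, 0.263, -0.0]
contact_force: [-0.5, -1.2, 0.3]
width: 0.0473
gripper_force: 0.0
```

```bash
python3 -c "
from h import *
st(); go([.494,-.2317,.14],.535)"
```

```text
t 0.80 pos [ 0.3344 -0.4278  0.2007] th 0.5326 zax [-8.e-04  6.e-04 -1.e+00] F [-0.5 -1.2  0.3] M [ 0.04 -0.    0.01] w 0.0473 g 0.0 j [-1.01 -0.09  1.92 -0.    1.31  0.03]
offset [ 0.9482 -0.3514  0.2429] rot [-0.0004  0.0002 -0.0012]
```

Emit:
{"name": "play_rows", "arguments": {
  "offset": [
    [0.948, -0.351, 0.243],
    [0.948, -0.351, 0.243],
    [0.948, -0.351, 0.243],
    [0.948, -0.351, 0.243],
    [0.948, -0.351, 0.243],
    [0.948, -0.351, 0.243],
    [0.948, -0.351, 0.243],
    [0.948, -0.351, 0.243]
  ],
  "rot": [
    [0, 0, 0],
    [0, 0, 0],
    [0, 0, 0],
    [0, 0, 0],
    [0, 0, 0],
    [0, 0, 0],
    [0, 0, 0],
    [0, 0, 0]
  ]
}}

```text
t: 1.6
position: [0.4937, -0.2352, 0.1409]
tool_rot: [0.0, 0.965, 0.261, -0.0]
contact_force: [0.6, -0.2, 0.4]
width: 0.047
gripper_force: 0.0
```

```bash
python3 - <<'E'
from h import *
import cv2
st(); go([.494,-.2317,.0735],.535)
a=camera("scene")[180:330,100:280,::-1]; b=camera("top")[220:370,380:560,::-1]
cv2.imwrite("pics/c3.png",np.hstack([cv2.resize(x,(400,333),interpolation=2) for x in(a,b)]))
E
```

```text
t 1.60 pos [ 0.4937 -0.2352  0.1409] th 0.5284 zax [-0.e+00 -9.e-04 -1.e+00] F [ 0.6 -0.2  0.4] M [ 0.02  0.06 -0.  ] w 0.0470 g 0.0 j [-0.54 -0.03  1.97 -0.    1.2   0.5 ]
offset [ 0.0082 -0.0119  0.2696] rot [ 0.0004  0.0002 -0.0033]
```

View pics/c3.png

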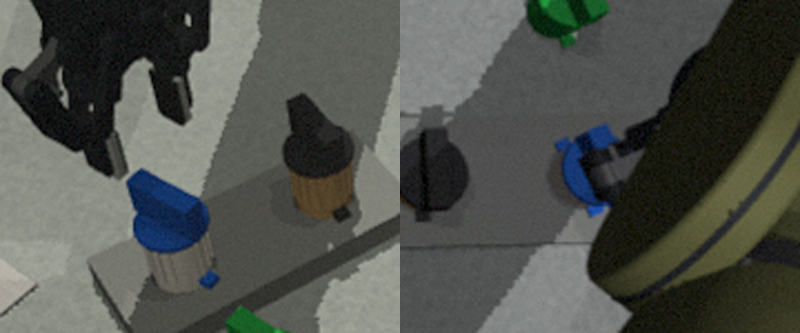

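The fingers straddle the blue bar, which lies at about (165,195) in the left crop. The spent cartridge is clear of them. Next I go straight down.

Emit:
{"name": "play_rows", "arguments": {
  "offset": [
    [0, 0, 0],
    [0, 0, 0.09],
    [0, 0, 0.18],
    [0, 0, 0.266],
    [0, 0, 0.266],
    [0, 0, 0.266]
  ],
  "rot": [
    [0, 0, 0],
    [0, 0, 0],
    [0, 0, 0],
    [0, 0, 0],
    [0, 0, 0],
    [0, 0, 0]
  ]
}}

```text
t: 2.3
position: [0.4938, -0.2341, 0.0744]
tool_rot: [-0.0, 0.965, 0.261, -0.0]
contact_force: [0.2, -0.4, 0.4]
width: 0.047
gripper_force: 0.0
```

```bash
python3 -c "
from h import *
st(); go([.494,-.2317,.0735],.535)"
```

```text
t 2.30 pos [ 0.4938 -0.2341  0.0744] th 0.5288 zax [-2.e-04  1.e-04 -1.e+00] F [ 0.2 -0.4  0.4] M [-0.03 -0.06  0.02] w 0.0470 g 0.0 j [-0.54  0.05  2.01 -0.    1.08  0.5 ]
offset [ 0.0056 -0.0079  0.0035] rot [-0.0001  0.0001 -0.0031]
```

Emit:
{"name": "play_rows", "arguments": {
  "offset": [
    [0.006, -0.008, 0.002],
    [0.006, -0.008, 0.002],
    [0.006, -0.008, 0.002]
  ],
  "rot": [
    [0, 0, -0.003],
    [0, 0, -0.003],
    [0, 0, -0.003]
  ]
}}

```text
t: 2.6
position: [0.495, -0.2314, 0.0748]
tool_rot: [0.001, 0.964, 0.265, 0.001]
contact_force: [-0.1, -0.5, 0.1]
width: 0.0467
gripper_force: 0.0
```

Emit:
{"name": "play_rows", "arguments": {
  "offset": [
    [0, 0, 0],
    [0, 0, 0],
    [0, 0, 0],
    [0, 0, 0],
    [0, 0, 0],
    [0, 0, 0]
  ],
  "rot": [
    [0, 0, 0],
    [0, 0, 0],
    [0, 0, 0],
    [0, 0, 0],
    [0, 0, 0],
    [0, 0, 0]
  ],
  "claw": 0
}}

```text
t: 3.2
position: [0.4947, -0.2312, 0.074]
tool_rot: [0.0, 0.964, 0.265, 0.0]
contact_force: [0.5, -0.1, 2.9]
width: 0.0128
gripper_force: 59.4
```

```bash
python3 -c "
from h import *
st()"
```

```text
t 3.20 pos [ 0.4947 -0.2312  0.074 ] th 0.5358 zax [ 7.e-04 -4.e-04 -1.e+00] F [ 0.5 -0.1  2.9] M [-0.03 -0.01  0.07] w 0.0128 g 59.4 j [-0.54  0.05  2.01  0.    1.08  0.5 ]
```

Emit:
{"name": "play_rows", "arguments": {
  "offset": [
    [0, 0, -0.04],
    [0, 0, -0.1],
    [0, 0, -0.2],
    [0, 0, -0.35],
    [0, 0, -0.5],
    [0, 0, -0.5],
    [0, 0, -0.5]
  ],
  "rot": [
    [0, 0, 0],
    [0, 0, 0],
    [0, 0, 0],
    [0, 0, 0],
    [0, 0, 0],
    [0, 0, 0],
    [0, 0, 0]
  ]
}}

```text
t: 3.9
position: [0.4949, -0.2313, 0.2007]
tool_rot: [0.001, 0.964, 0.265, 0.001]
contact_force: [-0.5, 0.5, -1.8]
width: 0.0128
gripper_force: 59.0
```

```bash
python3 -c "
from h import *
st(); go([.52,-.04,.20],1.83)"
```

```text
t 3.90 pos [ 0.4949 -0.2313  0.2007] th 0.5358 zax [ 0.0027 -0.0016 -1.    ] F [-0.5  0.5 -1.8] M [ 0.05 -0.    0.02] w 0.0128 g 59.0 j [-0.54 -0.09  1.92  0.    1.31  0.5 ]
offset [ 0.4771 -0.6068  0.0017] rot [ 1.700e-03  2.000e-04 -6.471e-01]
```

Emit:
{"name": "play_rows", "arguments": {
  "offset": [
    [0.477, -0.607, 0],
    [0.477, -0.607, 0],
    [0.477, -0.607, 0],
    [0.477, -0.607, 0],
    [0.477, -0.607, 0],
    [0.477, -0.607, 0],
    [0.477, -0.607, 0],
    [0.477, -0.607, 0],
    [0.477, -0.607, 0],
    [0.477, -0.607, 0]
  ],
  "rot": [
    [0, 0, -0.65],
    [0, 0, -0.65],
    [0, 0, -0.65],
    [0, 0, -0.65],
    [0, 0, -0.65],
    [0, 0, -0.65],
    [0, 0, -0.65],
    [0, 0, -0.65],
    [0, 0, -0.65],
    [0, 0, -0.65]
  ]
}}

```text
t: 4.9
position: [0.5182, -0.0394, 0.1966]
tool_rot: [-0.002, 0.608, 0.794, -0.001]
contact_force: [0.4, -0.2, -0.6]
width: 0.0133
gripper_force: 59.0
```

```bash
python3 -c "
from h import *
st(); go([.5594,.1513,.18],3.0816)"
```

```text
t 4.90 pos [ 0.5182 -0.0394  0.1966] th 1.8356 zax [-3.8e-03  6.0e-04 -1.0e+00] F [ 0.4 -0.2 -0.6] M [ 0.01 -0.02  0.06] w 0.0133 g 59.0 j [-0.18 -0.14  1.97 -0.    1.31 -0.44]
offset [0.693  0.3591 0.0662] rot [-0.001  -0.0018 -0.623 ]
```

Emit:
{"name": "play_rows", "arguments": {
  "offset": [
    [0.693, 0.359, 0.066],
    [0.693, 0.359, 0.066],
    [0.693, 0.359, 0.066],
    [0.693, 0.359, 0.066],
    [0.693, 0.359, 0.066],
    [0.693, 0.359, 0.066],
    [0.693, 0.359, 0.066],
    [0.693, 0.359, 0.066],
    [0.693, 0.359, 0.066],
    [0.693, 0.359, 0.066],
    [0.693, 0.359, 0.066],
    [0.693, 0.359, 0.066]
  ],
  "rot": [
    [0, 0, -0.623],
    [0, 0, -0.623],
    [0, 0, -0.623],
    [0, 0, -0.623],
    [0, 0, -0.623],
    [0, 0, -0.623],
    [0, 0, -0.623],
    [0, 0, -0.623],
    [0, 0, -0.623],
    [0, 0, -0.623],
    [0, 0, -0.623],
    [0, 0, -0.623]
  ]
}}

```text
t: 6.1
position: [0.5604, 0.1509, 0.1816]
tool_rot: [-0.0, 0.031, 1.0, -0.0]
contact_force: [0.5, -0.1, -1.0]
width: 0.0128
gripper_force: 59.3
```

```bash
python3 - <<'E'
from h import *
import cv2
st(); go([.5594,.1513,.165],3.0816)
a=camera("scene")[120:270,340:520,::-1]; b=camera("top")[140:290,130:310,::-1]
cv2.imwrite("pics/c4.png",np.hstack([cv2.resize(x,(400,333),interpolation=2) for x in(a,b)]))
E
```

```text
t 6.10 pos [0.5604 0.1509 0.1816] th 3.0803 zax [-9.e-04 -2.e-04 -1.e+00] F [ 0.5 -0.1 -1. ] M [-0.   -0.04  0.03] w 0.0128 g 59.3 j [ 0.17  0.01  1.86  0.    1.28 -1.34]
offset [0.0038 0.0013 0.0662] rot [-0.0001 -0.0005 -0.0007]
```

View pics/c4.png

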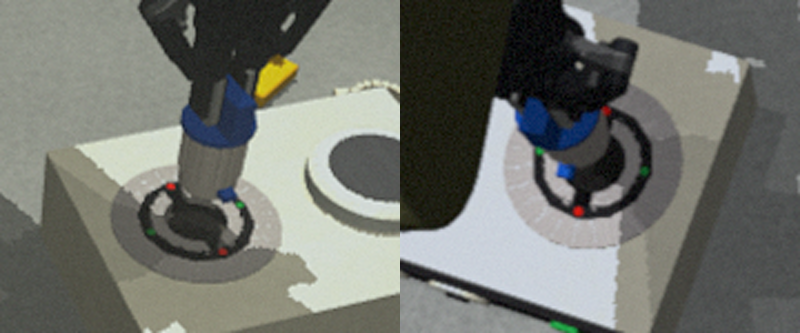

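```bash
python3 - <<'E'
from h import *
st()
for a in(.0,-.06,-.12):
  for s in(1,-1):
    print(a,s,[pj(n,[.5604+s*.026*np.cos(a),.1509+s*.026*np.sin(a),.132]) for n in("scene","top")])
print("obs scene 442.2 207.3, top 204.7 217.4")
E
```

```text
t 6.20 pos [0.5605 0.151  0.1819] th 3.0808 zax [-4.e-04 -0.e+00 -1.e+00] F [ 0.7  0.4 -1.2] M [ 0.    0.01 -0.  ] w 0.0127 g 59.3 j [ 0.17  0.01  1.86  0.    1.28 -1.34]
0.0 1 [array([442.8, 207.5]), array([213.5, 184.1])]
0.0 -1 [array([423. , 186.6]), array([205.8, 219.7])]
-0.06 1 [array([441.9, 207.8]), array([214.6, 184.3])]
-0.06 -1 [array([423.9, 186.4]), array([204.7, 219.5])]
-0.12 1 [array([441. , 208.1]), array([215.7, 184.6])]
-0.12 -1 [array([424.8, 186.1]), array([203.6, 219.2])]
obs scene 442.2 207.3, top 204.7 217.4
```

The lug in the crops agrees with the slot direction: it shows at (442,207) in the scene view and (205,217) in the top view, as predicted. I lower it gently.

Emit:
{"name": "play_rows", "arguments": {
  "offset": [
    [0.004, 0.001, 0.05],
    [0.004, 0.001, 0.1],
    [0.004, 0.001, 0.15],
    [0.004, 0.001, 0.15],
    [0.004, 0.001, 0.15]
  ],
  "rot": [
    [0, 0, 0],
    [0, 0, 0],
    [0, 0, 0],
    [0, 0, 0],
    [0, 0, 0]
  ]
}}

```text
t: 6.7
position: [0.5591, 0.1513, 0.1435]
tool_rot: [-0.001, 0.03, 1.0, -0.0]
contact_force: [0.3, 0.2, -0.9]
width: 0.013
gripper_force: 59.3
```

Emit:
{"name": "play_rows", "arguments": {
  "offset": [
    [0, 0, 0.008],
    [0, 0, 0.016],
    [0, 0, 0.024],
    [0, 0, 0.032],
    [0, 0, 0.032]
  ],
  "rot": [
    [0, 0, 0],
    [0, 0, 0],
    [0, 0, 0],
    [0, 0, 0],
    [0, 0, 0]
  ]
}}

```text
t: 7.2
position: [0.5598, 0.1513, 0.1367]
tool_rot: [0.0, 0.03, 1.0, -0.0]
contact_force: [-0.2, -1.5, 0.2]
width: 0.0128
gripper_force: 59.6
```

```bash
python3 -c "
from h import *
st(); go([.5594,.1513,.13],3.0816)"
```

```text
t 7.20 pos [0.5598 0.1513 0.1367] th 3.0818 zax [ 3.e-04 -1.e-04 -1.e+00] F [-0.2 -1.5  0.2] M [-0.24  0.21  0.03] w 0.0128 g 59.6 j [ 0.17  0.05  1.9  -0.    1.2  -1.34]
offset [0.0015 0.     0.027 ] rot [-0.      0.0001  0.0001]
```

Emit:
{"name": "play_rows", "arguments": {
  "offset": [
    [0, 0, 0.008],
    [0, 0, 0.016],
    [0, 0, 0.024],
    [0, 0, 0.024]
  ],
  "rot": [
    [0, 0, 0],
    [0, 0, 0],
    [0, 0, 0],
    [0, 0, 0]
  ]
}}

```text
t: 7.6
position: [0.5598, 0.1513, 0.1312]
tool_rot: [0.0, 0.03, 1.0, -0.0]
contact_force: [-3.2, -0.6, 4.8]
width: 0.0126
gripper_force: 60.2
```

```bash
python3 -c "
from h import *
st()"
```

```text
t 7.60 pos [0.5598 0.1513 0.1312] th 3.0818 zax [ 3.e-04 -1.e-04 -1.e+00] F [-3.2 -0.6  4.8] M [-0.31  0.62  0.02] w 0.0126 g 60.2 j [ 0.17  0.05  1.9  -0.    1.19 -1.34]
```

Emit:
{"name": "play_rows", "arguments": {
  "offset": [
    [0.002, 0, 0.008],
    [0.003, 0, 0.015],
    [0.003, 0, 0.015]
  ],
  "rot": [
    [0, 0, 0],
    [0, 0, 0],
    [0, 0, 0]
  ]
}}

```text
t: 7.9
position: [0.5598, 0.1513, 0.1283]
tool_rot: [0.001, 0.03, 1.0, -0.0]
contact_force: [-2.7, -0.9, 6.6]
width: 0.013
gripper_force: 60.5
```

```bash
python3 -c "
from h import *
st()"
```

```text
t 7.90 pos [0.5598 0.1513 0.1283] th 3.0819 zax [ 2.e-03 -2.e-04 -1.e+00] F [-2.7 -0.9  6.6] M [-0.38  0.54 -0.02] w 0.0130 g 60.5 j [ 0.17  0.06  1.9  -0.    1.18 -1.34]
```

Emit:
{"name": "play_rows", "arguments": {
  "offset": [
    [0.001, 0, 0.005],
    [0.001, 0, 0.005],
    [0.001, 0, 0.005],
    [0.001, 0, 0.005],
    [0.001, 0, 0.005],
    [0.001, 0, 0.005]
  ],
  "rot": [
    [0, 0, 0],
    [0, 0, 0.04],
    [0, 0, 0.08],
    [0, 0, 0.12],
    [0, 0, 0.16],
    [0, 0, 0.16]
  ]
}}

```text
t: 8.5
position: [0.5596, 0.1519, 0.1273]
tool_rot: [0.001, 0.189, 0.982, 0.001]
contact_force: [-2.7, -0.4, 7.1]
width: 0.0129
gripper_force: 60.6
```

```bash
python3 -c "
from h import *
st()"
```

```text
t 8.50 pos [0.5596 0.1519 0.1273] th 2.7604 zax [ 0.0023  0.001  -1.    ] F [-2.7 -0.4  7.1] M [-0.09  0.59 -0.09] w 0.0129 g 60.6 j [ 0.17  0.06  1.9   0.    1.18 -1.02]
```

Emit:
{"name": "play_rows", "arguments": {
  "offset": [
    [0, 0, 0],
    [0, 0, 0],
    [0, 0, 0],
    [0, 0, 0],
    [0, 0, 0],
    [0, 0, 0],
    [0, 0, 0],
    [0, 0, 0],
    [0, 0, 0],
    [0, 0, 0],
    [0, 0, 0]
  ],
  "rot": [
    [0, 0, 0.06],
    [0, 0, 0.12],
    [0, 0, 0.18],
    [0, 0, 0.24],
    [0, 0, 0.3],
    [0, 0, 0.36],
    [0, 0, 0.42],
    [0, 0, 0.48],
    [0, 0, 0.53],
    [0, 0, 0.57],
    [0, 0, 0.57]
  ]
}}

```text
t: 9.6
position: [0.5607, 0.1516, 0.1278]
tool_rot: [0.002, 0.689, 0.724, 0.002]
contact_force: [-0.5, -1.4, 6.2]
width: 0.0132
gripper_force: 60.6
```

```bash
python3 -c "
from h import *
st()"
```

```text
t 9.60 pos [0.5607 0.1516 0.1278] th 1.6205 zax [ 5.3e-03  7.0e-04 -1.0e+00] F [-0.5 -1.4  6.2] M [-0.27  0.08 -0.09] w 0.0132 g 60.6 j [ 0.17  0.06  1.9  -0.    1.18  0.12]
```

Emit:
{"name": "play_rows", "arguments": {
  "offset": [
    [0, 0, 0],
    [0, 0, 0],
    [0, 0, 0],
    [0, 0, 0]
  ],
  "rot": [
    [0, 0, 0.02],
    [0, 0, 0.04],
    [0, 0, 0.055],
    [0, 0, 0.055]
  ]
}}

```text
t: 10.0
position: [0.5607, 0.1516, 0.1278]
tool_rot: [0.002, 0.728, 0.686, 0.002]
contact_force: [-0.1, -1.2, 6.8]
width: 0.0128
gripper_force: 60.6
```

Emit:
{"name": "play_rows", "arguments": {
  "offset": [
    [0, 0, 0],
    [0, 0, 0],
    [0, 0, 0]
  ],
  "rot": [
    [0, 0, 0.01],
    [0, 0, 0.02],
    [0, 0, 0.02]
  ]
}}

```text
t: 10.3
position: [0.5607, 0.1515, 0.1278]
tool_rot: [0.002, 0.741, 0.671, 0.002]
contact_force: [0.4, -0.3, 6.4]
width: 0.0131
gripper_force: 60.6
```

```bash
python3 -c "
from h import *
st()"
```

```text
t 10.30 pos [0.5607 0.1515 0.1278] th 1.4715 zax [ 5.3e-03  5.0e-04 -1.0e+00] F [ 0.4 -0.3  6.4] M [-0.25  0.09  0.03] w 0.0131 g 60.6 j [ 0.17  0.06  1.9  -0.    1.18  0.27]
```

Emit:
{"name": "play_rows", "arguments": {
  "offset": [
    [0, 0, 0],
    [0, 0, 0],
    [0, 0, 0]
  ],
  "rot": [
    [0, 0, 0.01],
    [0, 0, 0.02],
    [0, 0, 0.02]
  ]
}}

```text
t: 10.6
position: [0.5607, 0.1515, 0.1278]
tool_rot: [0.002, 0.755, 0.656, 0.002]
contact_force: [0.3, -0.6, 6.4]
width: 0.0126
gripper_force: 60.6
```

```bash
python3 -c "
from h import *
st()"
```

```text
t 10.60 pos [0.5607 0.1515 0.1278] th 1.4316 zax [ 5.2e-03  5.0e-04 -1.0e+00] F [ 0.3 -0.6  6.4] M [-0.3   0.11  0.03] w 0.0126 g 60.6 j [ 0.17  0.06  1.9  -0.    1.18  0.31]
```

Emit:
{"name": "play_rows", "arguments": {
  "offset": [
    [0, 0, -0.004],
    [0, 0, -0.008],
    [0, 0, -0.012],
    [0, 0, -0.015],
    [0, 0, -0.015]
  ],
  "rot": [
    [0, 0, 0],
    [0, 0, 0],
    [0, 0, 0],
    [0, 0, 0],
    [0, 0, 0]
  ]
}}

```text
t: 11.1
position: [0.5606, 0.1515, 0.1312]
tool_rot: [0.002, 0.754, 0.656, 0.002]
contact_force: [0.6, -0.5, 5.1]
width: 0.013
gripper_force: 60.3
```

```bash
python3 -c "
from h import *
st()"
```

```text
t 11.10 pos [0.5606 0.1515 0.1312] th 1.4319 zax [ 5.2e-03  5.0e-04 -1.0e+00] F [ 0.6 -0.5  5.1] M [-0.24 -0.13  0.05] w 0.0130 g 60.3 j [ 0.17  0.05  1.9  -0.    1.18  0.31]
```

Emit:
{"name": "play_rows", "arguments": {
  "offset": [
    [0, 0, -0.003],
    [0, 0, -0.006],
    [0, 0, -0.008],
    [0, 0, -0.008]
  ],
  "rot": [
    [0, 0, 0],
    [0, 0, 0],
    [0, 0, 0],
    [0, 0, 0]
  ]
}}

```text
t: 11.5
position: [0.56, 0.1515, 0.132]
tool_rot: [0.001, 0.755, 0.656, 0.002]
contact_force: [4.9, -0.3, 3.5]
width: 0.013
gripper_force: 60.1
```

```bash
python3 -c "
from h import *
st()"
```

```text
t 11.50 pos [0.56   0.1515 0.132 ] th 1.4317 zax [ 3.8e-03  5.0e-04 -1.0e+00] F [ 4.9 -0.3  3.5] M [-0.2  -1.02  0.02] w 0.0130 g 60.1 j [ 0.17  0.05  1.9  -0.    1.19  0.31]
```

Emit:
{"name": "play_rows", "arguments": {
  "offset": [
    [0, 0, 0],
    [0, 0, 0],
    [0, 0, 0],
    [0, 0, 0],
    [0, 0, 0]
  ],
  "rot": [
    [0, 0, 0],
    [0, 0, 0],
    [0, 0, 0],
    [0, 0, 0],
    [0, 0, 0]
  ],
  "claw": 0.5
}}

```text
t: 12.0
position: [0.5582, 0.1515, 0.1309]
tool_rot: [-0.0, 0.754, 0.656, -0.0]
contact_force: [0.8, -0.3, 0.3]
width: 0.0429
gripper_force: 0.0
```

Emit:
{"name": "play_rows", "arguments": {
  "offset": [
    [0, 0, -0.1],
    [0, 0, -0.2],
    [0, 0, -0.4],
    [0, 0, -0.6],
    [-0.3, 0, -0.6],
    [-0.5, 0, -0.6],
    [-0.7, 0, -0.6],
    [-0.9, 0, -0.6],
    [-0.9, 0, -0.6],
    [-0.9, 0, -0.6]
  ],
  "rot": [
    [0, 0, 0],
    [0, 0, 0],
    [0, 0, 0],
    [0, 0, 0],
    [0, 0, 0],
    [0, 0, 0],
    [0, 0, 0],
    [0, 0, 0],
    [0, 0, 0],
    [0, 0, 0]
  ]
}}

```text
t: 13.0
position: [0.5269, -0.0742, 0.2813]
tool_rot: [0.0, 0.756, 0.655, -0.0]
contact_force: [-1.0, -0.1, -0.1]
width: 0.0427
gripper_force: 0.0
```

```bash
python3 - <<'E'
from h import *
import cv2
st()
for z in(.144,.155,.158,.174): print(z,[pj(n,[.5595,.1513,z]) for n in("scene","top")])
a=camera("scene")[120:270,340:520,::-1]; b=camera("top")[140:290,130:310,::-1]
cv2.imwrite("pics/c5.png",np.hstack([cv2.resize(x,(400,333),interpolation=2) for x in(a,b)]))
E
```

```text
t 13.00 pos [ 0.5269 -0.0742  0.2813] th 1.4271 zax [-2.e-04 -5.e-04 -1.e+00] F [-1.  -0.1 -0.1] M [ 0.02 -0.   -0.01] w 0.0427 g 0.0 j [-0.24 -0.17  1.85 -0.    1.46 -0.1 ]
0.144 [array([433.8, 190.3]), array([207.1, 199.4])]
0.155 [array([435. , 184.6]), array([205.1, 196.7])]
0.158 [array([435.3, 183.1]), array([204.5, 195.9])]
0.174 [array([437. , 174.5]), array([201.3, 191.7])]
```

View pics/c5.png

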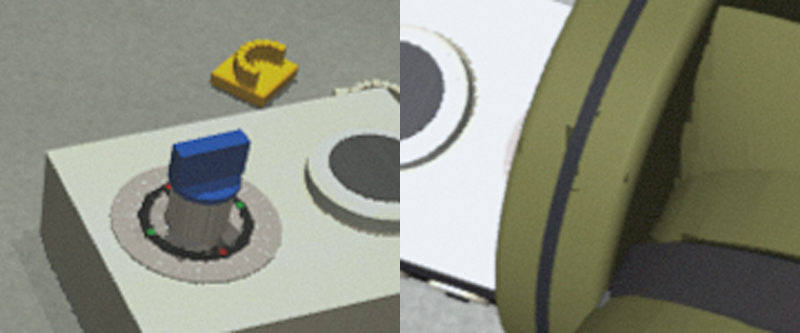

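```bash
python3 - <<'E'
from h import *
import cv2
im=np.mean([camera("scene").astype(float) for _ in range(4)],0).astype(np.uint8)[:,:,::-1]
c=cv2.resize(im[170:245,385:485],(800,600),interpolation=2)
def P(p,col):
    u,v=pj("scene",p)+[0,1.1]; x,y=(u-385+.5)*8-.5,(v-170+.5)*8-.5
    cv2.drawMarker(c,(int(round(x)),int(round(y))),col,cv2.MARKER_CROSS,16,1)
for z,col in((.158,(0,255,255)),(.155,(255,0,255))):
  for sx,sy in((1,1),(1,-1),(-1,1),(-1,-1)):
    a=1.44; x,y=sx*.025,sy*.007
    P([.5594+x*np.cos(a)-y*np.sin(a),.1513+x*np.sin(a)+y*np.cos(a),z],col)
cv2.imwrite("pics/c6.png",c)
E
```

```text
(no output)
```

View pics/c6.png

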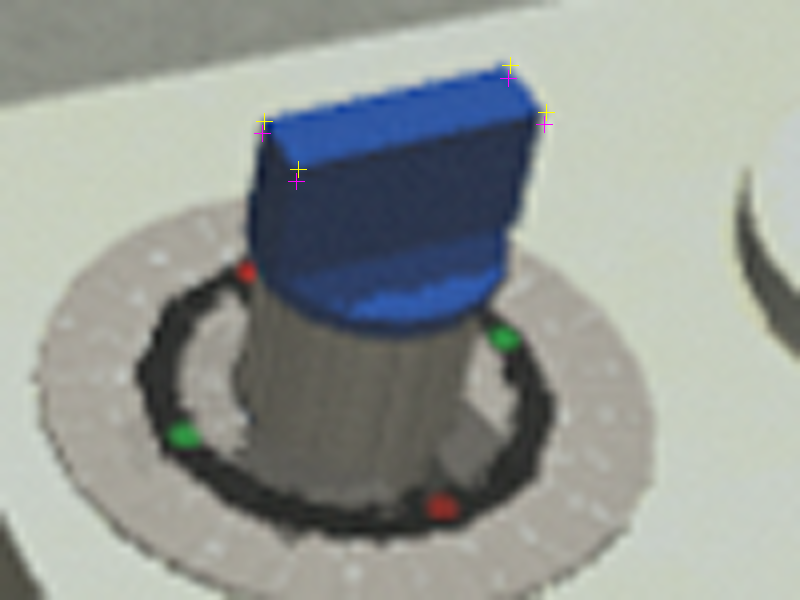

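The bar top corners, at about (265,122), (510,66), (545,112) and (298,168) in the crop, match the locked height (yellow crosses). The bar lies close to the line of the green dots. The gripper is clear.

```bash
python3 -c "
from cell import *
print(sign_off())"
```

```text
the job is handed in; nothing more can be done
None
```

The new cartridge is in the socket, turned about 94° clockwise and let go. It stayed down at the locked height by the last camera check, the spent cartridge was not touched, and I handed the job in at about 13 s.

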